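Find the hidden catch and pop the filter flap

TASK

The filter flap in the top of the low white base cabinet is held by a concealed push catch: a flush white button hidden somewhere along the sunken white strip beside the flap. Feel gently along the strip with the fingertips until you find the button, press it fully in so that the flap springs open by itself, then take the hand away so that the button comes back up and the flap stays open. Leave the jug, cup, tamper and tumbler standing where they are, and push no harder than a light hand would.

Things in the scene. Friction and masses are not known exactly. Their poses are not given: they have to be found in the camera images.
- cabinet: Low white base cabinet, fixed, 260 (x) x 480 (y) x 90 mm high. Origin: centre of its underside, on the counter; z up. Its top (z = 90) has a sunken strip 70 x 204 mm (x -105..-35, y -102..102) on the robot's side and behind it a closed white flap 130 x 300 mm (x -19..111, y -150..150), flush with the top, hinged along its far (+x) edge.
- strip (a point): Middle of the strip's flat, rigid, white surface (x -70, y 0, z 87 in the cabinet's frame, axes parallel), 3 mm below the cabinet's top. The hidden button's centre lies on the strip's long centre line (x = 0 here), anywhere from y = -65 to 65 mm of this point, different at each start. Elsewhere the strip does not give.
- release (a joint): Travel of the hidden button, m: 0 up, 0.006 fully in (straight down). A white rectangle 44 (x) x 60 (y) mm in a 48 x 64 mm opening, its face 1.5 mm below the strip's surface; only a fingertip wholly inside the opening presses it. Spring return: starts to move at about 1.5 N, fully in at about 5 N; lets the flap go by 0.0045, so press it fully in.
- flap (a joint): Opening of the flap, rad: 0 shut and flush, 1.35 fully open (near edge up, swinging up and away from the robot). When the button lets it go, its spring carries it to fully open in about 2 s, and it stays there.
- jug: White milk jug turned upside down on the counter, left (+y) of the cabinet: 100 mm across, 113 high, with a handle reaching 87 mm from its axis. Origin: centre of its underside; z up. Not part of the job.
- cup: Pale blue mug, 76 across, 60 high, standing on the left (+y) end of the cabinet's top, beside the flap. Origin: centre of its underside; z up. Not part of the job.
- tamper: Steel coffee tamper, 58 across, 90 high, standing on the right (-y) end of the cabinet's top, beside the flap. Origin: centre of its underside; z up. Not part of the job.
- tumbler: Glass tumbler, 72 across, 90 high, on the counter right (-y) of the cabinet. Origin: centre of its underside; z up. Not part of the job.
There are look-alikes about, which are no part of the job. There is more than one size of the jug; the one meant has the size given above. Leave any red look-alike of the tumbler alone.

How it is judged:
By the outcome, as a careful person would: the job done as asked, in the order asked, and still so for the second after the job is handed in, with the robot touching nothing.
It also fails if it takes over 51 s, if anything falls off the work surface, if the arm or the gripper's body presses on something with over 40 N, if the wrist force passes 120 N, or if a joint passes its speed limit or range.

ROBOT

A 6-joint arm with a two-finger parallel gripper is mounted at the origin on the work surface. World frame = base frame: x ahead of the robot, y to its left, z up, the work surface at z = 0. Lengths are in m, angles in rad, forces in N, time in s.
With the tool pointing down it reaches from about 0.35 to 0.775 m from the base axis. Payload 5.5 kg.
Tool frame: the origin (TCP) lies midway between the tips of the shut fingers; the grasp point (between the pads) lies 19 mm behind it; y points along the fingers, x is the direction in which the jaws open and shut, and the axes are right-handed (so a half turn about y gives the same grasp; the last joint's range is limited). The gripper opens to 85 mm and grips with 20 to 120 N. Pads are 22 mm wide; open, the fingers measure 114 mm over their backs; the gripper's body (76 mm by 85 mm) begins 54 mm behind the grasp point. The pads swing forward as they close: fully open they stand 13 mm farther back than shut.
Start: joints at [-1.345, 0.313, 0.046, 1.304, 0, 1.431], TCP at [0.206, -0.537, 0.231] pointing down, gripper open.
Joint ranges: [-2.76, 2.76], [-0.86, 1.69], [-1.03, 1.26], [-2.2, 2.34], [-1.47, 1.5], [-3.14, 3.14]. Speed limits (rad/s): [2.57, 2.57, 3.14, 3.14, 3.14, 3.14].

INTERFACE

Orientations are given as [roll, pitch, yaw] about the fixed x, y, z axes, in that order (R = Rz(yaw) Ry(pitch) Rx(roll)).
In Python, from bench import sensors, optics, close_job gives the robot as it stands.
- The arm moves only by the tool move_arm, never from a script. Its argument "rows" is a list of rows, each a list of 3 entries, a list of its own where there are three numbers: the closure, from 0 (fully open) to 1 (shut), then the shift along the tool's x, y, z in mm, then the turn, a rotation vector about the tool's x, y, z in degrees. In form: [[fingers, [tx, ty, tz], [wx, wy, wz]], ...]. A call has exactly 5 rows; each row shifts and turns the pose as measured when the row begins, along the tool's axes as they then stand; what a row does not reach is not made up. A row lasts 1/8 s, in which the tool goes at most 62.5 mm and 10.7 degrees, less where a joint would pass 70% of its speed; a pose out of reach is approached as far as the arm can. A call with a gripper value outside its range is refused whole. The fingers move at their own pace and stop on an object; the grip force is fixed at half the most. Time passes only in rows, so rows that do not move let the fingers close, or fill a call up. It gives the time, the measured TCP pose, the force and the opening at its end, in the units of the state.
- sensors.read_state(): the state, without advancing time (a new reading comes with each control period).
- optics.capture(name): name is "scene" or "top" or "wrist"; returns the picture (400x640x3 uint8, red, green, blue); there is no depth.
- optics.camera_model(name): a dict with "intrinsics" (3x3 intrinsics, pixels), "world_to_cam" (4x4, takes a point from world to camera coordinates); the wrist camera has in their place "mount" (4x4, takes a point from camera to tool coordinates, whose origin is the TCP and whose axes are the tool frame's). Camera axes: x right, y down, z forward; pixel columns grow to the right and rows downward; lengths in m; the calibration is good to about 2 mm. A picture is of the moment at which its call begins: read the wrist's pose just before it. camera_model takes no time and is no camera call.
- close_job(): hands the job in, once; it reports no verdict.
The state is a dict: "t": time; "qpos": joint angles; "qvel": joint speeds; "joint_torque": joint torques, N m; "ee_pos": TCP position; "eef_rot": TCP orientation; "wrist_force": force on the tool from outside, world axes, zero at the start; "ft_torque": the same for the moment, N m; "opening": finger opening in m.
Only numpy, scipy, OpenCV 4.12 (cv2) and the standard library are available. Lean on these libraries where they do the work, as an engineer would, in place of code of your own. Each camera call takes 0.05 s, during which the arm holds its last target.

## Working session

There is one attempt and no reset: what is moved stays moved. The work goes in short steps, Python scripts to look and compute and a tool call to move; the robot and the scene stay as the last step left them, time stands still between calls to the robot, and variables do not carry over. Pictures are saved under pics/ and viewed, and the job is handed in when it is done.

Besides the shell and the picture viewer there is one more tool, called after ">>>" as a command line: name --argument value ..., lists and objects as JSON in quotes. move_arm: Moves the arm, as the interface text tells. Its arguments: {"type":"object","properties":{"rows":{"type":"array"}},"required":["rows"]}

```bash
mkdir -p pics; python3 - <<'E'
from bench import sensors, optics
import cv2
s=sensors.read_state(); print({k:(v if not hasattr(v,'__len__') else [round(float(x),4) for x in v]) for k,v in s.items()})
for n in ("scene","top","wrist"):
    im=optics.capture(n); cv2.imwrite(f"pics/{n}0.png",im[...,::-1]); 
    m=optics.camera_model(n)
    for k,v in m.items(): print(n,k,v)
E
```

```text
{'t': 0.0, 'qpos': [-1.3446, 0.314, 0.045, 1.3036, -0.0, 1.4312], 'qvel': [-0.0002, 0.0007, 0.0012, -0.0005, -0.0012, -0.0019], 'joint_torque': [0.0002, -48.0628, 29.8531, 0.0194, -0.0002, -0.0], 'ee_pos': [0.2055, -0.5365, 0.2304], 'eef_rot': [-1.5706, 0.0018, -1.205], 'wrist_force': [-0.5954, 0.5675, -0.5721], 'ft_torque': [0.0056, -0.0663, -0.0134], 'opening': 0.08529990888385135}
scene intrinsics [[370.10776642   0.         318.49477285]
 [  0.         370.10776642 202.78909189]
 [  0.           0.           1.        ]]
scene world_to_cam [[-0.46626236  0.88459859  0.00920602  0.18238636]
 [ 0.51522966  0.2800019  -0.81002305 -0.26189287]
 [-0.71912295 -0.37294004 -0.58632577  1.55728922]
 [ 0.          0.          0.          1.        ]]
top intrinsics [[459.68732236   0.         319.16513597]
 [  0.         459.68732236 207.66328487]
 [  0.           0.           1.        ]]
top world_to_cam [[ 0.0162247  -0.99978071 -0.01323946  0.108038  ]
 [-0.98237303 -0.01347323 -0.18644492  0.61863738]
 [ 0.18622566  0.0160311  -0.98237621  1.41256085]
 [ 0.          0.          0.          1.        ]]
wrist intrinsics [[335.71226541   0.         319.82296099]
 [  0.         335.71226541 196.65268008]
 [  0.           0.           1.        ]]
wrist mount [[ 9.99999557e-01 -9.12749210e-04 -2.32114526e-04  2.26680321e-04]
 [-3.89228137e-05 -2.86300932e-01  9.58139747e-01 -1.42382590e-01]
 [-9.40995902e-04 -9.58139313e-01 -2.86300841e-01  7.32313846e-02]
 [ 0.00000000e+00  0.00000000e+00  0.00000000e+00  1.00000000e+00]]
```

View pics/scene0.png

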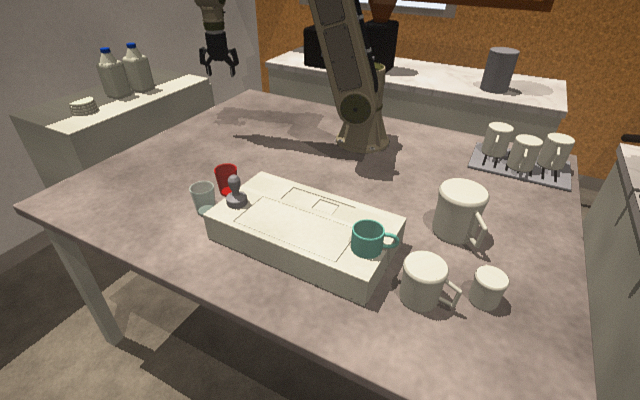

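View pics/top0.png

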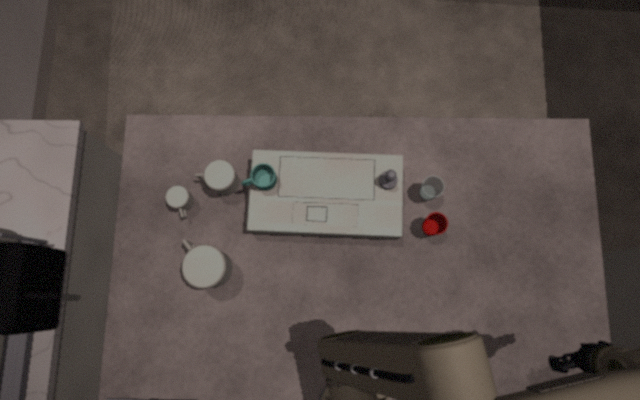

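View pics/wrist0.png

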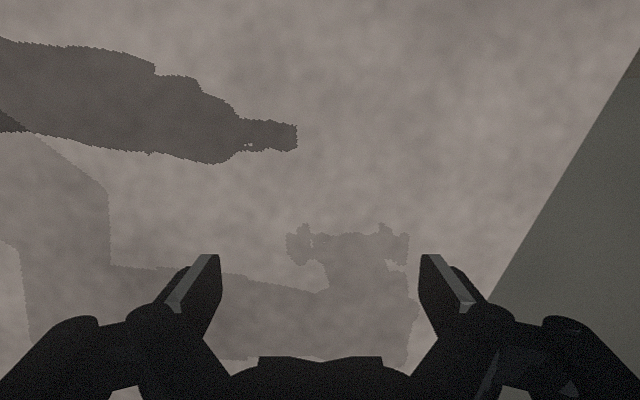

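The scene and top views show the cabinet: top outline about (249..403, 152..236) in top, strip (292..358, 203..226), and a thin dark rectangle in it near (317,214). I'll enlarge and measure.

```bash
cat > h.py <<'E'
import numpy as np, cv2
from scipy.spatial.transform import Rotation as R
from bench import sensors, optics
def ray(n,px,z):
    m=optics.camera_model(n)
    K=np.array(m['intrinsics'])
    if 'world_to_cam' in m: T=np.linalg.inv(np.array(m['world_to_cam']))
    else:
        s=sensors.read_state(); W=np.eye(4); W[:3,:3]=R.from_euler('xyz',s['eef_rot']).as_matrix(); W[:3,3]=s['ee_pos']; T=W@np.array(m['mount'])
    out=[]
    for u,v in px:
        d=T[:3,:3]@np.linalg.solve(K,[u,v,1]); o=T[:3,3]; out.append(o+d*(z-o[2])/d[2])
    return np.array(out)
E
python3 - <<'E'
from h import *
im=cv2.imread('pics/top0.png'); c=im[140:245,150:460]
b=cv2.resize(c,None,fx=2.5,fy=2.5,interpolation=cv2.INTER_CUBIC); cv2.imwrite('pics/topc.png',cv2.convertScaleAbs(b,alpha=1.2))
s=cv2.imread('pics/scene0.png')[160:310,190:410]; cv2.imwrite('pics/scenec.png',cv2.resize(s,None,fx=3.5,fy=3.5,interpolation=cv2.INTER_CUBIC))
print(ray('top',[(251,151),(403,155),(403,234),(249,231)],.09).round(4))
print('strip',ray('top',[(292,203),(358,204),(358,227),(292,226)],.087).round(4))
print('rect',ray('top',[(306,206),(327,206),(327,221),(306,221)],.087).round(4))
E
```

```text
[[ 0.7934  0.3389  0.09  ]
 [ 0.7859 -0.1482  0.09  ]
 [ 0.5318 -0.1437  0.09  ]
 [ 0.5342  0.3337  0.09  ]]
strip [[ 0.6254  0.2026  0.087 ]
 [ 0.625  -0.0049  0.087 ]
 [ 0.5521 -0.005   0.087 ]
 [ 0.5523  0.2006  0.087 ]]
rect [[0.6164 0.1583 0.087 ]
 [0.6173 0.0923 0.087 ]
 [0.5696 0.0917 0.087 ]
 [0.5687 0.1573 0.087 ]]
```

View pics/topc.png

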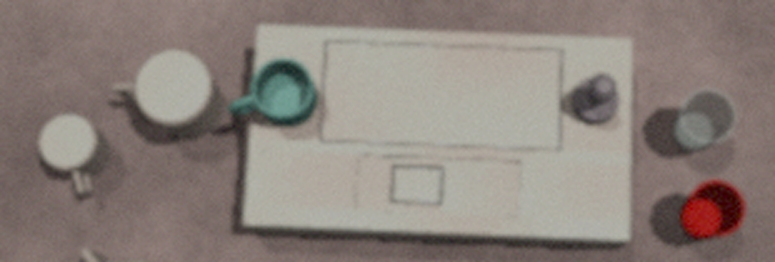

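View pics/scenec.png

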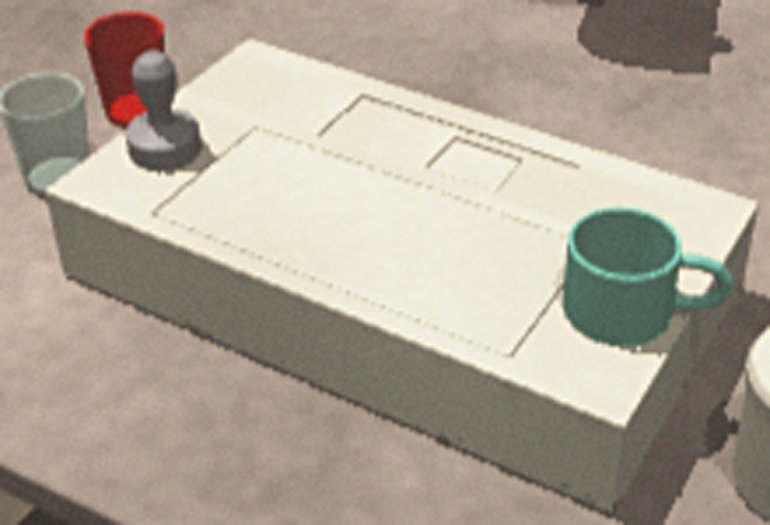

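The faint rectangle measures about 66 × 48 mm, which matches the 64 × 48 opening. It is centred near (0.593, 0.125), about 26 mm left of the strip's middle. Next I move toward it, closing the fingers and turning the tool square to the cabinet.

>>> move_arm --rows '[[1,[-31,0,39],[0,4.4,0]],[1,[-34,0,36],[0,4.4,0]],[1,[-37,0,34],[0,4.4,0]],[1,[-39,0,31],[0,4.4,0]],[1,[-41,0,28],[0,4.4,0]]]'

```text
t: 0.78
ee_pos: [0.3347, -0.3195, 0.2284]
eef_rot: [-1.572, 0.004, -1.609]
wrist_force: [0.7, -0.8, 0.4]
opening: 0.0002
```

>>> move_arm --rows '[[1,[-44,0,26],[0,-1,0]],[1,[-44,0,26],[0,0,0]],[1,[-44,0,26],[0,0,0]],[1,[-44,0,26],[0,0,0]],[1,[-44,0,26],[0,0,0]]]'

```text
t: 1.4
ee_pos: [0.4729, -0.0949, 0.2286]
eef_rot: [-1.572, 0.003, -1.593]
wrist_force: [0.8, -0.8, -0.5]
opening: 0.0001
```

>>> move_arm --rows '[[1,[-44,0,25],[0,0,0]],[1,[-44,0,25],[0,0,0]],[1,[-44,0,25],[0,0,0]],[1,[-30,0,15],[0,0,0]],[1,[0,0,0],[0,0,0]]]'

```text
t: 2.02
ee_pos: [0.5693, 0.0732, 0.2272]
eef_rot: [-1.573, 0.004, -1.584]
wrist_force: [-0.2, -0.1, -0.5]
opening: -0.0002
```

```bash
python3 - <<'E'
from h import *
s=sensors.read_state(); print(s['ee_pos'],s['eef_rot'],s['wrist_force'])
im=optics.capture('wrist'); cv2.imwrite('pics/w1.png',im[...,::-1])
E
```

```text
[0.56928587 0.07321278 0.22721062] [-1.5731586   0.00424243 -1.58378549] [-0.19278871 -0.10902645 -0.5017371 ]
```

View pics/w1.png

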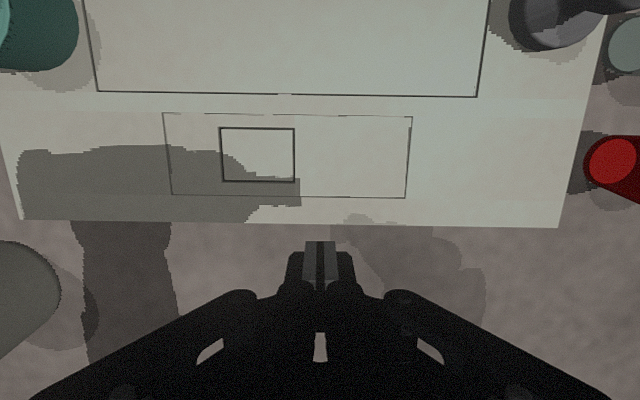

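The wrist view shows the strip at (163..412, 113..198) and the button's rectangle at (220..295, 127..182).

```bash
python3 - <<'E'
from h import *
st=ray('wrist',[(162,113),(412,117),(405,198),(171,194)],.0895); bt=ray('wrist',[(220,127),(295,128),(294,182),(221,181)],.087)
for q in (st,bt):
    print(q.round(4).tolist(),q.mean(0).round(4),np.linalg.norm(np.roll(q,-1,0)-q,axis=1).round(4))
s=sensors.read_state(); M=R.from_euler('xyz',s['eef_rot']).as_matrix()
print('to button, tool mm',(M.T@(bt.mean(0)-s['ee_pos'])*1000).round(1))
d=st[0]-st[1]; print('yaw deg',np.degrees(np.arctan2(-d[0],d[1])))
E
```

```text
[[0.6307, 0.1998, 0.0895], [0.6244, -0.003, 0.0895], [0.5556, -0.0013, 0.0895], [0.5622, 0.2024, 0.0895]] [0.5932 0.0995 0.0895] [0.2029 0.0688 0.2038 0.0685]
[[0.6186, 0.1546, 0.087], [0.6168, 0.0925, 0.087], [0.5708, 0.0951, 0.087], [0.5726, 0.1584, 0.087]] [0.5947 0.1252 0.087 ] [0.0621 0.0461 0.0633 0.0462]
to button, tool mm [-52.8 140.4  25.6]
yaw deg -1.7832107517884401
```

Sizes agree: strip 203 × 69 mm, opening 63 × 46 mm. The wrist and top views agree on the centre to 2 mm. Next I move above it and partway down.

>>> move_arm --rows '[[1,[-25,0,12],[0,0,0]],[1,[-25,0,12],[0,0,0]],[1,[-3,30,2],[0,0,0]],[1,[0,40,0],[0,0,0]],[1,[0,25,0],[0,0,0]]]'

```text
t: 2.7
ee_pos: [0.5951, 0.0972, 0.1328]
eef_rot: [-1.571, 0.023, -1.553]
wrist_force: [-0.3, 0.2, -0.3]
opening: -0.0002
```

```bash
python3 - <<'E'
from h import *
s=sensors.read_state(); print(s['ee_pos'],s['eef_rot'],s['wrist_force'])
M=R.from_euler('xyz',s['eef_rot']).as_matrix()
print((M.T@(np.array([.5947,.1252,.0855])-s['ee_pos'])*1000).round(1))
im=optics.capture('wrist'); cv2.imwrite('pics/w2.png',im[...,::-1])
E
```

```text
[0.59509927 0.09718973 0.13279134] [-1.57068319  0.02271332 -1.55252471] [-0.25919354  0.23542998 -0.34035503]
[-26.9  47.9   0.1]
```

View pics/w2.png

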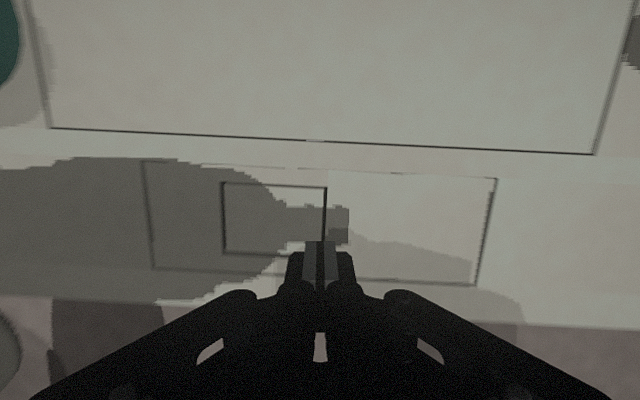

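The sideways shift fell short, and the tips are still right of the button, whose rectangle is at (222..326, 182..253). I'll correct the position and the small tilt.

>>> move_arm --rows '[[1,[-9,0,0],[0,0.8,-0.5]],[1,[-9,0,0],[0,0.8,-0.5]],[1,[-7,0,0],[0,0.5,-0.3]],[1,[-2,0,0],[0,0,0]],[1,[0,0,0],[0,0,0]]]'

```text
t: 3.38
ee_pos: [0.5946, 0.0973, 0.1341]
eef_rot: [-1.572, 0.019, -1.55]
wrist_force: [0.2, -0.3, 0.1]
opening: 0.0
```

```bash
cat > st.py <<'E'
from h import *
s=sensors.read_state(); print(s['ee_pos'],s['eef_rot'],s['wrist_force'],s['qpos'])
M=R.from_euler('xyz',s['eef_rot']).as_matrix()
print('to face',(M.T@(np.array([.5947,.1252,.0855])-s['ee_pos'])*1000).round(1))
T=R.from_euler('xyz',[-np.pi/2,0,-1.597]).as_matrix()
print('rot',np.degrees(R.from_matrix(M.T@T).as_rotvec()).round(2))
E
python3 st.py
```

```text
[0.59463138 0.09731594 0.1341474 ] [-1.57169441  0.0191779  -1.55046352] [ 0.21006202 -0.30763623  0.09022587] [ 0.01940989  0.40850186 -0.05729521  1.10591521  0.01917705  3.14065235]
to face [-26.9  49.2   0.7]
rot [ 0.08  2.67 -1.1 ]
```

Joint 6 is at its limit (3.14), so that is what blocked the move. I'll turn the tool half a turn the other way, which also keeps the camera clear of the flap.

>>> move_arm --rows '[[1,[0,0,0],[0,-10,0]],[1,[0,0,0],[0,-10.5,0]],[1,[0,0,0],[0,-10.5,0]],[1,[0,0,0],[0,-10.5,0]],[1,[0,0,0],[0,-10.5,0]]]'

```text
t: 4.0
ee_pos: [0.5954, 0.098, 0.1356]
eef_rot: [-1.555, 0.01, -0.619]
wrist_force: [0.0, -1.0, -0.2]
opening: 0.0003
```

>>> move_arm --rows '[[1,[0,0,0],[0,-10.5,0]],[1,[0,0,0],[0,-10.5,0]],[1,[0,0,0],[0,-10.5,0]],[1,[0,0,0],[0,-10.5,0]],[1,[0,0,0],[0,-10.5,0]]]'

```text
t: 4.62
ee_pos: [0.596, 0.0987, 0.1367]
eef_rot: [-1.553, -0.009, 0.318]
wrist_force: [-0.1, -0.5, -0.1]
opening: -0.0
```

>>> move_arm --rows '[[1,[0,0,0],[0,-10.5,0]],[1,[0,0,0],[0,-10.5,0]],[1,[0,0,0],[0,-10.5,0]],[1,[0,0,0],[0,-10.5,0]],[1,[0,0,0],[0,-10.5,0]]]'

```text
t: 5.25
ee_pos: [0.5966, 0.0993, 0.1378]
eef_rot: [-1.569, -0.02, 1.255]
wrist_force: [-0.1, -0.5, -0.1]
opening: -0.0001
```

```bash
sed -i 's/-1.597\]/1.545]/' st.py; python3 st.py
```

```text
[0.59655489 0.09932351 0.13780823] [-1.56919534 -0.0196219   1.25541363] [-0.07526624 -0.47089007 -0.05936756] [ 0.02276898  0.40558375 -0.05240149  1.10781145  0.01904176  0.33818357]
to face [23.  52.8  9.7]
rot [  0.07 -16.59   1.13]
```

>>> move_arm --rows '[[1,[0,0,0],[0,-8.5,0.6]],[1,[0,0,0],[0,-8,0.5]],[1,[13,0,2],[0,0,0]],[1,[12,0,1],[0,0,0]],[1,[0,5,0],[0,0,0]]]'

```text
t: 5.88
ee_pos: [0.5945, 0.127, 0.1339]
eef_rot: [-1.574, -0.001, 1.55]
wrist_force: [0.8, 0.0, 0.5]
opening: -0.0001
```

```bash
python3 st.py
```

```text
[0.59449398 0.12698979 0.13385959] [-1.57425952e+00 -5.83472246e-04  1.54954346e+00] [0.84842698 0.02420473 0.51217257] [ 7.83472496e-02  4.16440172e-01 -4.57391452e-02  1.10511296e+00
  2.36213292e-04  9.96015451e-02]
to face [-1.8 48.4 -0.1]
rot [0.2  0.26 0.03]
```

>>> move_arm --rows '[[1,[-2,14,0],[0,0,0]],[1,[0,12,0],[0,0,0]],[1,[0,8,0],[0,0,0]],[1,[0,3,0],[0,0,0]],[1,[0,1,0],[0,0,0]]]'

```text
t: 6.5
ee_pos: [0.5933, 0.1243, 0.0913]
eef_rot: [-1.571, 0.0, 1.547]
wrist_force: [-0.2, 0.2, -0.2]
opening: 0.0
```

```bash
python3 st.py; python3 - <<'E'
from h import *
for n in('wrist','scene'):
    im=optics.capture(n)[...,::-1]
    if n=='scene': im=cv2.resize(im[160:310,190:410],None,fx=3.5,fy=3.5)
    cv2.imwrite(f'pics/{n}3.png',im)
E
```

```text
[0.59334446 0.12427684 0.09129063] [-1.57107356e+00  2.52845173e-05  1.54747370e+00] [-0.22595529  0.16624049 -0.22905466] [ 7.41413693e-02  4.46023059e-01 -1.10184734e-01  1.01431507e+00
 -5.21422672e-05  9.74639897e-02]
to face [ 1.   5.8 -1.3]
rot [ 0.02  0.14 -0.  ]
```

View pics/wrist3.png

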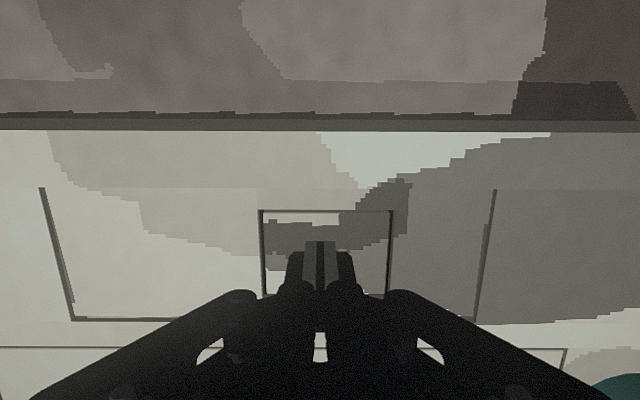

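View pics/scene3.png

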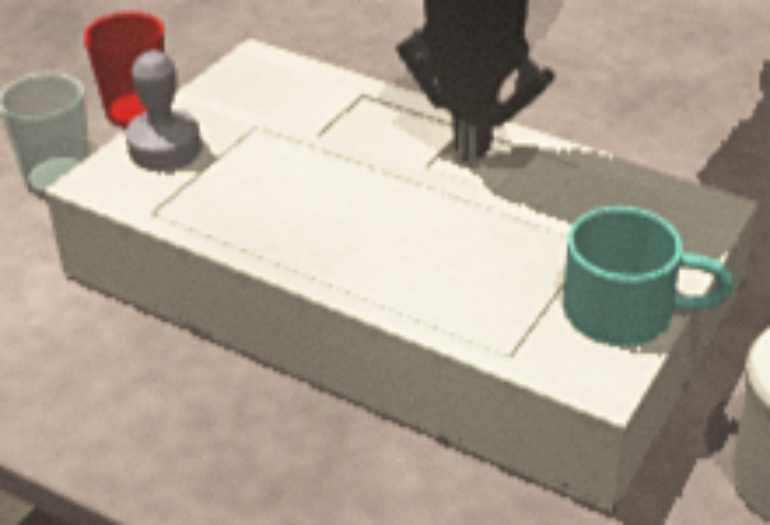

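The fingertips are inside the rectangle: the wrist view shows the opening at u 261..391 and the tips at u≈319. I'll press down slowly.

>>> move_arm --rows '[[1,[2,1,-1],[0,0,0]],[1,[0,1,0],[0,0,0]],[1,[0,1,0],[0,0,0]],[1,[0,1,0],[0,0,0]],[1,[0,1,0],[0,0,0]]]'

```text
t: 7.22
ee_pos: [0.5956, 0.1266, 0.0876]
eef_rot: [-1.574, -0.0, 1.548]
wrist_force: [0.8, 0.6, -0.2]
opening: -0.0001
```

```bash
python3 st.py
```

```text
[0.59559044 0.12661718 0.08757775] [-1.57397111e+00 -3.14165166e-04  1.54764307e+00] [ 0.75117887  0.57276369 -0.19513437] [ 7.77107150e-02  4.51467095e-01 -1.11354417e-01  1.00478453e+00
 -7.11105998e-06  1.00864459e-01]
to face [-1.4  2.1  0.9]
rot [0.18 0.15 0.02]
```

>>> move_arm --rows '[[1,[0,1,0],[0,0,0]],[1,[0,1,0],[0,0,0]],[1,[0,1,0],[0,0,0]],[1,[0,1,0],[0,0,0]],[1,[0,1,0],[0,0,0]]]'

```text
t: 7.85
ee_pos: [0.5955, 0.1266, 0.083]
eef_rot: [-1.574, -0.0, 1.548]
wrist_force: [-1.4, -1.2, 3.4]
opening: 0.0001
```

The tips are 2.5 mm below the button's rest height with 3.4 N, so this is the button giving. I'll keep pressing.

>>> move_arm --rows '[[1,[0,1,0],[0,0,0]],[1,[0,1,0],[0,0,0]],[1,[0,1,0],[0,0,0]],[1,[0,0.5,0],[0,0,0]],[1,[0,0.5,0],[0,0,0]]]'

```text
t: 8.48
ee_pos: [0.5955, 0.1266, 0.0795]
eef_rot: [-1.575, -0.0, 1.548]
wrist_force: [-3.0, -0.0, 6.4]
opening: -0.0
```

```bash
python3 st.py;  python3 - <<'E'
from h import *
im=optics.capture('scene')[...,::-1]
cv2.imwrite(f'pics/s4.png',cv2.resize(im[130:310,190:410],None,fx=3,fy=3))
E
```

```text
[0.59549864 0.12661786 0.07954636] [-1.57473234e+00 -3.02415979e-04  1.54769436e+00] [-2.98351598 -0.02675149  6.44844767] [ 7.77676026e-02  4.57288023e-01 -1.23447660e-01  9.86114185e-01
 -9.54734739e-05  1.00869976e-01]
to face [-1.4 -6.   0.7]
rot [0.23 0.15 0.02]
```

View pics/s4.png

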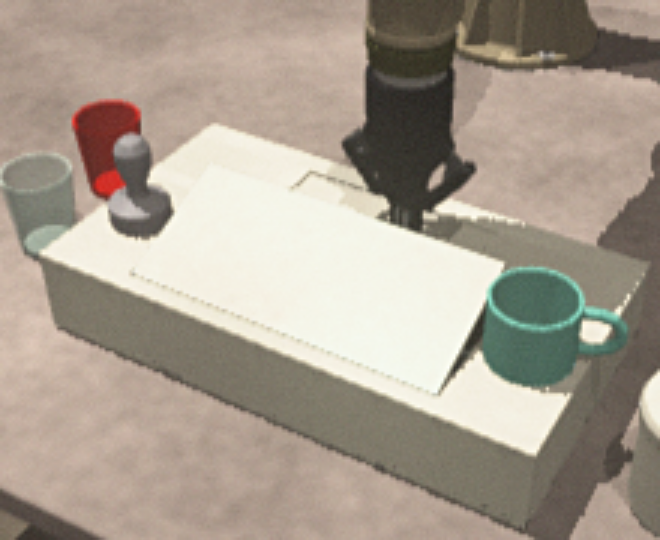

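The button is fully in: 6.0 mm below its face at 6.4 N. The flap is already rising. I'll hold briefly, then lift straight up.

>>> move_arm --rows '[[1,[0,0.3,0],[0,0,0]],[1,[0,0.3,0],[0,0,0]],[1,[0,0.3,0],[0,0,0]],[1,[0,0.3,0],[0,0,0]],[1,[0,0.3,0],[0,0,0]]]'

```text
t: 9.15
ee_pos: [0.5955, 0.1266, 0.0796]
eef_rot: [-1.576, -0.0, 1.548]
wrist_force: [-2.6, -0.5, 6.6]
opening: 0.0
```

>>> move_arm --rows '[[1,[0,0.3,0],[0,0,0]],[1,[0,0.3,0],[0,0,0]],[1,[0,0,0],[0,0,0]],[1,[0,0,0],[0,0,0]],[1,[0,0,0],[0,0,0]]]'

```text
t: 9.78
ee_pos: [0.5955, 0.1266, 0.0799]
eef_rot: [-1.576, -0.0, 1.548]
wrist_force: [-1.1, -0.4, 5.2]
opening: 0.0001
```

>>> move_arm --rows '[[1,[0,-2,0],[0,0,0]],[1,[0,-5,0],[0,0,0]],[1,[0,-15,0],[0,0,0]],[1,[0,-25,0],[0,0,0]],[1,[0,-25,0],[0,0,0]]]'

```text
t: 10.4
ee_pos: [0.5939, 0.1265, 0.1522]
eef_rot: [-1.572, 0.0, 1.548]
wrist_force: [-0.7, -0.7, 0.3]
opening: -0.0005
```

>>> move_arm --rows '[[1,[0,-25,15],[0,0,0]],[1,[0,-25,30],[0,0,0]],[1,[0,-10,40],[0,0,0]],[1,[0,0,40],[0,0,0]],[1,[0,0,0],[0,0,0]]]'

```text
t: 11.02
ee_pos: [0.4682, 0.1295, 0.2196]
eef_rot: [-1.58, -0.001, 1.547]
wrist_force: [0.2, 0.6, 0.2]
opening: 0.0001
```

```bash
python3 st.py;  python3 - <<'E'
from h import *
im=optics.capture('scene')[...,::-1]
cv2.imwrite(f'pics/s5.png',cv2.resize(im[90:310,180:520],None,fx=2.3,fy=2.3))
cv2.imwrite('pics/t5.png',optics.capture('top')[...,::-1])
E
```

```text
[0.46816966 0.12947926 0.21957781] [-1.58027110e+00 -1.00854298e-03  1.54715137e+00] [0.21702334 0.64903037 0.19689397] [ 1.04502972e-01  1.37051381e-01 -2.08969434e-01  1.21524954e+00
 -2.10606215e-04  1.28151700e-01]
to face [  -1.4  135.3 -125.3]
rot [0.54 0.12 0.06]
```

View pics/s5.png

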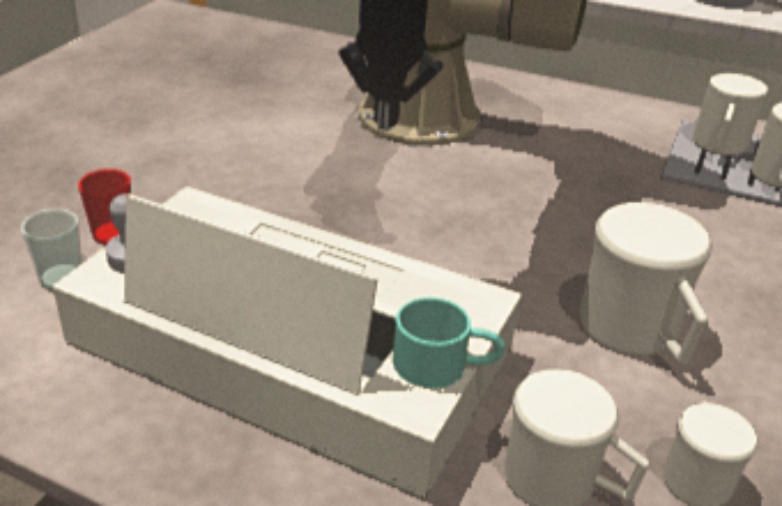

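View pics/t5.png

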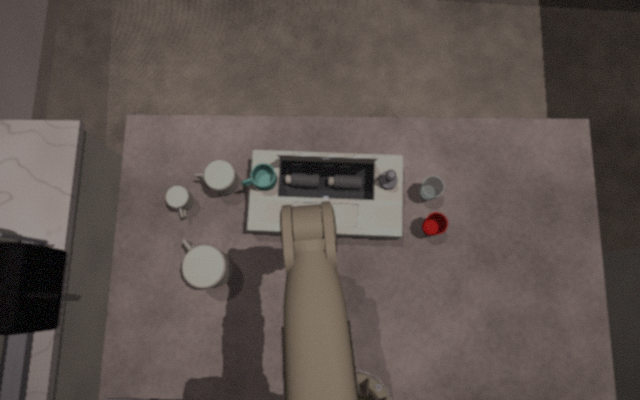

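The flap stands wide open with filters visible under it. The cup (263,177), tamper (388,180), tumbler (431,188) and jugs are at their original pixels, and the hand is clear. One settling call with a last look, then I hand in.

>>> move_arm --rows '[[1,[0,0,0],[0,0,0]],[1,[0,0,0],[0,0,0]],[1,[0,0,0],[0,0,0]],[1,[0,0,0],[0,0,0]],[1,[0,0,0],[0,0,0]]]'

```text
t: 11.75
ee_pos: [0.4742, 0.1291, 0.2188]
eef_rot: [-1.583, -0.001, 1.546]
wrist_force: [-0.5, 0.8, 0.2]
opening: 0.0001
```

```bash
python3 - <<'E'
from h import *
from bench import close_job
im=optics.capture('scene')[...,::-1]
a=cv2.imread('pics/scene0.png')
cv2.imwrite('pics/s6.png',cv2.resize(im[170:310,180:520],None,fx=2.3,fy=2.3))
w=optics.capture('wrist')[...,::-1]; cv2.imwrite('pics/w6.png',w)
s=sensors.read_state(); print(s['t'],s['wrist_force'],np.abs(s['qvel']).max())
E
```

```text
11.85 [ 0.57109522 -0.13090245  0.41184226] 0.0034623439280499248
```

View pics/s6.png

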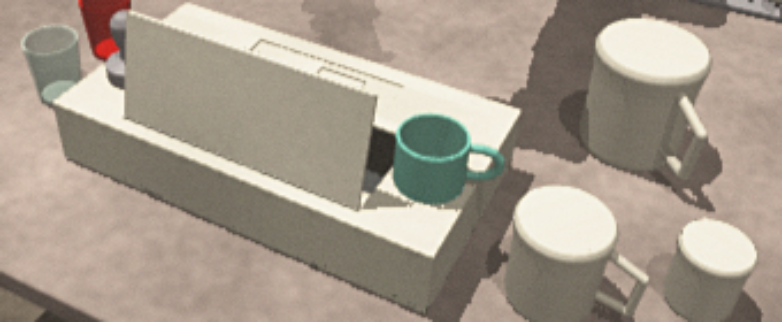

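View pics/w6.png

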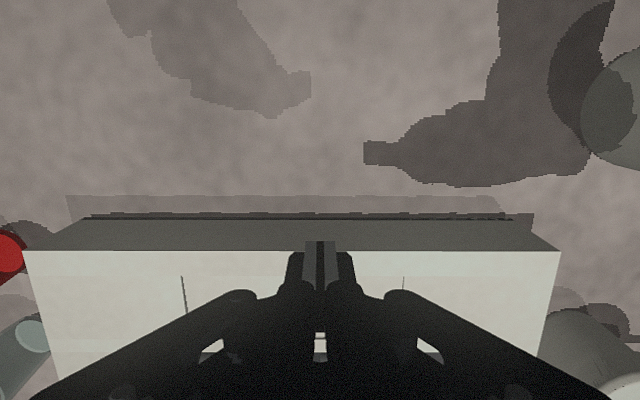

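The flap is still open and unchanged since the last picture, the arm is at rest touching nothing, and nothing else has moved.

```bash
python3 -c "
from bench import close_job
print(close_job())"
```

```text
the job is handed in; nothing more can be done
None
```

The flap is open and stays open, and the job was handed in at about 12 s.

- **Finding the button:** I found it by sight instead of feeling along the strip, because its outline showed faintly in the top and wrist pictures. It sits about 26 mm left of the strip's middle, and the opening measured about 63 × 46 mm against the 64 × 48 given. The slow press confirmed it: it gave at 3.4 N and was fully in, 6 mm down, at about 6.5 N.
- **Opening the flap:** It started to rise during the press. I held the button about 1.3 s, then lifted the hand straight up and drew it back toward the robot.
- **Last checks:** The final pictures show the flap wide open and unmoved between two looks. The cup, tamper, tumbler and jugs stand where they were, the arm is at rest, and the wrist force is near zero.
- **Not checked directly:** I did not measure the button's return or the flap's final angle; I only judged the flap by eye.
- **One setback:** The first sideways approach stopped short because joint 6 had reached its limit. I turned the tool half a turn the other way and carried on.

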